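# Fit the tie-down post in the treatment-table clamp and torque it with the click wrench

### The arm

A 6-joint arm with a two-finger parallel gripper is mounted at the origin on the work surface. World frame = base frame: x ahead of the robot, y to its left, z up, the work surface at z = 0. Lengths are in mm, angles in rad, forces in N, time in s.
With the tool pointing down it reaches from about 325 to 875 mm from the base axis. Payload 4.4 kg.
Tool frame: the origin (TCP) lies between the finger pads; the fingertips stand 14 mm ahead of it and the grasp point (between the pads) lies 5 mm behind it; z points along the fingers, y is the line along which they close (so a half turn about z gives the same grasp; the last joint's range is limited). The gripper opens to 85 mm and grips with 20 to 120 N. Pads are 22 mm wide; open, the fingers measure 114 mm over their backs; the gripper's body (76 mm by 85 mm) begins 54 mm behind the grasp point. The pads swing forward as they close: fully open they stand 13 mm farther back than shut.
Start: joints at [1.125, 0.207, 1.542, -0, 1.393, -0.15], TCP at [167.075, 550.194, 222.782] pointing down, gripper open.
Joint ranges: [-2.73, 2.73], [-0.86, 2.22], [0.23, 2.46], [-1.11, 4.25], [0.08, 2.63], [-2.82, 2.82]. Speed limits (rad/s): [2.79, 2.79, 3.14, 3.14, 3.14, 3.14].

### API

Orientations are given as a rotation vector (axis times angle).
In Python, from rig import * gives the robot as it stands.
- The arm moves only by the shell command python3 -m jog 'ROWS'. ROWS is a JSON list of rows, 1 to 5 of them, each of 5 numbers: the opening from 0.0 (shut) to 1.0 (fully open), then dx, dy, dz in mm, then a turn about the tool's z in rad; each row shifts and turns the commanded pose from where the row before left it, along the tool's axes as they then stand; what a row does not reach is not made up. A row lasts 1/8 s, in which the tool goes at most 62.5 mm and 0.188 rad, less where a joint would pass 70% of its speed; a pose out of reach is approached as far as the arm can. The fingers move at their own pace and stop on an object; the grip force is fixed at half the most. Time passes only in rows, so rows that do not move let the fingers close. It prints the time, the measured TCP pose, the force, the opening and the grip force at its end.
- get_obs(): the state, without advancing time (a new reading comes with each control period).
- read_camera(name): name is "side" or "top" or "wrist"; returns a dict with "pixels" (384x512x3 uint8, red, green, blue), "depth" (384x512 float32, mm along the optical axis (not along the pixel's ray), 0 where there is no reading), "fx", "fy", "cx", "cy" (pixels), "k1" (the pictures are not rectified: a ray, as slopes to the right and down, at radius r is drawn at 1 + k1 r^2 times it, then the intrinsics apply), "R" (3x3) and "t" (3): a world point X has camera coordinates R X + t; the wrist camera has in their place "mount" (4x4, takes a point from camera to tool coordinates, whose origin is the TCP and whose axes are the flange's). Camera axes: x right, y down, z forward; pixel columns grow to the right and rows downward; lengths in mm; the calibration is good to about 2 mm. A picture is of the moment at which its call begins: read the wrist's pose just before it.
- sign_off(): hands the job in; it is judged then, once.
The state is a dict: "time_s": time; "joint_pos": joint angles; "joint_velocities": joint speeds; "joint_torque": joint torques, N m; "eef_pos": TCP position; "tcp_rot": TCP orientation; "ft_force": force on the tool from outside, world axes, zero at the start; "wrist_torque": the same for the moment, N m; "finger_gap": opening from 0.0 (shut) to 1.0 (fully open); "gripper_force": force on a finger pad.
Only numpy, scipy, OpenCV 4.12 (cv2) and the standard library are available. Lean on these libraries where they do the work, as an engineer would, in place of code of your own. Each camera call takes 0.05 s, during which the arm holds its last target. There are 200 camera calls.

### The job

Take the collared tie-down post out of the white storage block and set it in the table clamp's socket, fully home on its collar, without forcing it. Then, with the post in place, turn the click wrench that sits on the clamp screw clockwise (seen from above) until its handle breaks over at the set torque, and stop there, not folding the handle on to its stop. Let go with the wrench straight again, the clamp still tight and the post home, and leave the other things as they stand.

Things in the scene. Friction and masses are not known exactly. Their poses are not given: they have to be found in the camera images.
- clamp: Plain aluminium clamp bracket bolted to the table: base plate 90 x 170 x 12 mm; on its +y end a socket block 64 x 60 mm whose top is 55 mm above the table, on its other end the vertical clamp screw. Origin on the screw's axis at table height; z up, +y from the screw towards the socket. Fixed, but its place and yaw (within 0.15 rad) change.
- socket (a point): Centre of the mouth of the socket, on top of the socket block (85 mm from the screw's axis along the clamp's +y, 55 mm above the table). Blind round hole, 22.5 mm wide, with a 2 mm chamfer; open upwards, 41 mm deep.
- bolt (a point): Centre of the wrench's ratchet head (42 mm wide, 20 mm tall), on the vertical axis of the clamp screw, 74 mm above the table. The wrench turns about it, clockwise from above to tighten. Run-down takes about 1 N at the grip, over 0.35 to 0.55 rad; then, at an angle not known beforehand, the screw goes solid.
- grip (a point): Middle of the wrench's black grip, 185 mm from the screw's axis, 74 mm above the table. The grip is a level round bar 26 mm thick, 115 mm long; a 14 mm shaft joins it to the head; the wrench ends 251 mm from the screw's axis. It lies roughly towards the clamp's -y, with 60 mm of air under it.
- handle (a joint): Break-over hinge of the wrench, 48 mm out from the screw's axis: 0 rad = straight, grows as the handle folds clockwise; stop at 0.24 rad. It gives way at about 8 N at the grip, square to it, gives on at that same force (9 N near the stop), and springs straight when let go. A full click is over 0.06 rad (8 mm at the grip); past 0.20 rad counts as driven to its stop.
- jaw (a joint): Small dark steel jaw between the screw and the socket block, driven by the screw: its gap to the block in m, 0 = tight, about 4 to 6 mm at the start. The screw stays where it is left (light friction), turning the wrench back opens the jaw.
- tie_post: Steel tie-down post, 120 mm tall, 200 g, loose in the storage block. Up from its underside (origin; z along it): spigot 20 mm thick, 40 mm long, chamfered foot; collar 36 mm wide from 40 to 48 mm; shaft 16 mm thick to 108 mm (grip here); mushroom head 28 mm wide to 120 mm. Home in the socket, the collar lies on the block's top and the origin is 15 mm above the table.
- rack: White plastic storage block, 70 x 150 x 45 mm, fixed, with two holes 24 mm wide and 42 mm deep, 80 mm apart along its y axis (at -40 and +40 mm); origin under its middle. The tie-down post stands in one hole with its collar on top, the plain pin in the other: either way round.
- pin: Plain straight steel pin, 20 mm thick, 100 mm long, no collar, standing in the other hole of the block; origin at its underside. Leave it.
- spray: White plastic bottle, 60 mm wide, 160 mm tall. Origin at its underside. Leave it.
- jar: Amber glass jar, 56 mm wide, 75 mm tall. Origin at its underside. Leave it.
- bandage: Roll of bandage standing on end, 60 mm wide, 60 mm tall. Origin at its underside. Leave it.
- bowl: Steel bowl, 110 mm wide, 40 mm tall. Origin at its underside. Leave it.
- vial: Small glass vial, 32 mm wide, 60 mm tall. Origin at its underside. Leave it.

How it is judged:
By the outcome, as a careful person would: the job done as asked, in the order asked, and still so for the second after the job is handed in, with the robot touching nothing.
It also fails if it takes over 72 s, if anything falls off the work surface, if the arm or the gripper's body presses on something with over 40 N, if the wrist force passes 120 N, or if a joint passes its speed limit or range.

## Working session

There is one attempt and no reset: what is moved stays moved. The work goes in short steps, Python scripts to look and compute and a shell command to move; the robot and the scene stay as the last step left them, time stands still between calls to the robot, and variables do not carry over. Pictures are saved under pics/ and viewed, at most 10 in all, crops included, and the job is handed in when it is done.

```bash
mkdir -p pics; ls
cat > h.py <<'E'
from rig import *
import numpy as np, cv2
from scipy.spatial.transform import Rotation as Ro
def pix2world(c,u,v,d=None,z=None,pose=None):
    x=np.array([(u-c['cx'])/c['fx'],(v-c['cy'])/c['fy']]); y=x.copy()
    for _ in range(20): y=x/(1+c['k1']*(y@y))
    ray=np.array([y[0],y[1],1.])
    if pose is None:
        R=np.array(c['R']);t=np.array(c['t']); o=-R.T@t; r=R.T@ray
    else:
        M=np.array(c['mount']);p,rv=pose;Q=Ro.from_rotvec(rv).as_matrix()
        o=Q@M[:3,3]+p; r=Q@M[:3,:3]@ray
    if z is not None: d=(z-o[2])/r[2]
    return o+r*d
E
python3 - <<'E'
from h import *
o=get_obs();print({k:np.round(v,3).tolist() for k,v in o.items()})
for n in('top','side'):
    c=read_camera(n);cv2.imwrite(f'pics/{n}0.png',cv2.cvtColor(c['pixels'],cv2.COLOR_RGB2BGR)); np.savez(f'{n}0.npz',**c)
    print(n,{k:np.round(c[k],3).tolist() for k in c if k not in('pixels','depth')})
E
```

```text
pics
{'time_s': 0.0, 'joint_pos': [1.126, 0.207, 1.543, 0.0, 1.394, -0.15], 'joint_velocities': [-0.002, 0.002, 0.001, 0.001, 0.002, -0.001], 'joint_torque': [0.001, -38.304, -29.16, -0.0, 0.01, 0.0], 'eef_pos': [166.714, 549.484, 221.628], 'tcp_rot': [-0.461, -3.107, 0.003], 'ft_force': [-0.44, -0.157, 0.155], 'wrist_torque': [0.001, 0.018, 0.025], 'gripper_force': 0.0, 'finger_gap': 0.997}
top {'fx': 357.553, 'fy': 357.553, 'cx': 261.808, 'cy': 188.577, 'k1': -0.094, 'R': [[-0.001, -1.0, -0.0], [-0.992, 0.001, -0.13], [0.13, 0.0, -0.992]], 't': [-6.547, 576.127, 1130.677]}
side {'fx': 487.191, 'fy': 487.191, 'cx': 255.375, 'cy': 192.165, 'k1': -0.209, 'R': [[-0.897, -0.442, -0.011], [-0.227, 0.481, -0.847], [0.379, -0.757, -0.532]], 't': [515.145, 179.594, 1134.084]}
```

View pics/top0.png

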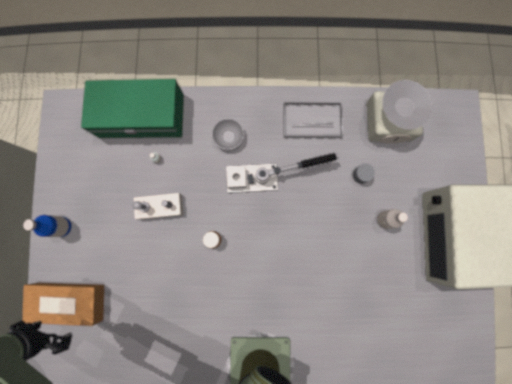

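View pics/side0.png

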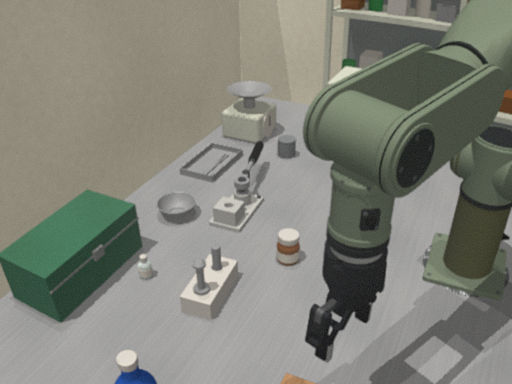

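Run:
```python
from h import *
a=cv2.imread('pics/top0.png')[140:230,125:345]; a=cv2.resize(a,None,fx=3.6,fy=3.6,interpolation=cv2.INTER_CUBIC)
b=cv2.imread('pics/side0.png')[130:320,170:310]; b=cv2.resize(b,None,fx=4,fy=3,interpolation=cv2.INTER_CUBIC)
for i in range(0,220,20):
    cv2.putText(a,str(125+i),(int(i*3.6),8),0,.3,(0,0,255)); cv2.line(a,(int(i*3.6),0),(int(i*3.6),330),(0,0,255),1) if 0 else None
cv2.imwrite('pics/topc.png',a)
```

```text
(no output)
```

View pics/topc.png

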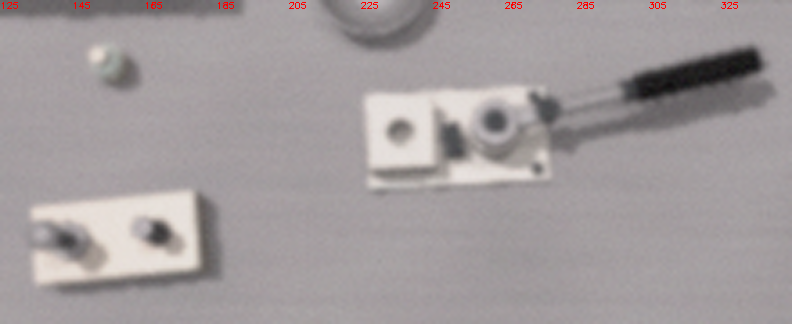

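Run:
```python
from h import *
c=dict(np.load('top0.npz'))
f=lambda x,y,z:pix2world(c,125+x/3.6,140+y/3.6,z=z)
P={'socket':f(400,130,55),'bolt':f(494,121,84),'grip':f(695,74,80),'gripin':f(630,90,74),'gripend':f(760,60,74),'posthead':f(40,235,125),'collar':f(72,243,53),'pin':f(145,228,105),
'rackTL':f(32,207,45),'rackTR':f(194,190,45),'rackBR':f(200,268,45),'rackBL':f(36,282,45)}
for k in P: print(k,P[k].round(1))
d=P['socket']-P['bolt'];print(np.hypot(*d[:2]),np.arctan2(-d[0],d[1]))
d=P['grip']-P['bolt'];print(np.hypot(*d[:2]),np.arctan2(-d[0],d[1]))
# depth check
for n,(x,y) in {'socketblk':(385,145),'bolt':(494,121),'grip':(695,74),'head':(40,235),'rack':(110,240)}.items():
    u,v=125+x/3.6,140+y/3.6; d=c['depth'][int(round(v)),int(round(u))]; print(n,d,pix2world(c,u,v,d=d).round(1))
```

```text
socket [614.6  76.2  55. ]
bolt [617.7  -8.2  84. ]
grip [ 660.6 -186.3   80. ]
gripin [ 647.3 -129.    74. ]
gripend [ 674.8 -246.    74. ]
posthead [513.7 375.2 125. ]
collar [512.6 371.1  53. ]
pin [521.6 290.7 105. ]
rackTL [545.9 412.3  45. ]
rackTR [561.5 263.3  45. ]
rackBR [490.9 255.9  45. ]
rackBL [477.8 405.7  45. ]
84.51121728902875 0.03653442230104009
183.23614070148975 -2.9049579255711326
socketblk 1151.7534 [600.5  89.4  57.5]
bolt 1119.459 [616.2  -8.2  92.1]
grip 1125.929 [ 658.3 -184.6   91.1]
head 1070.1069 [513.4 373.9 128.5]
rack 1151.8502 [515.9 338.4  46.4]
```

```bash
python3 -m jog '[[1,0,0,0,0.185],[1,0,0,0,0.185],[1,0,0,0,0.185],[1,0,0,0,0.185],[1,0,0,0,0.185]]'; python3 -m jog '[[1,0,0,0,0.185],[1,0,0,0,0.166],[1,0,0,0,0]]'
```

```text
time_s: 0.72
eef_pos: [166.8, 549.7, 222.1]
tcp_rot: [1.807, 2.57, -0.002]
ft_force: [-0.3, -0.3, -0.9]
finger_gap: 1.003
gripper_force: 0.0
time_s: 1.1
eef_pos: [166.9, 549.8, 222.2]
tcp_rot: [2.219, 2.223, -0.002]
ft_force: [0.0, -0.4, 0.5]
finger_gap: 0.999
gripper_force: 0.0
```

```bash
python3 -m jog '[[1,-25,50,0,0],[1,-25,50,0,0],[1,-25,50,0,0],[1,-25,50,0,0],[1,-25,50,0,0]]'; python3 -m jog '[[1,-25,50,0,0],[1,-25,47,0,0],[1,0,0,0,0],[1,0,0,0,0]]'
python3 - <<'E'
from h import *
o=get_obs();c=read_camera('wrist');cv2.imwrite('pics/w1.png',cv2.cvtColor(c['pixels'],cv2.COLOR_RGB2BGR)); np.savez('w1.npz',p=o['eef_pos'],r=o['tcp_rot'],**c)
print(np.round(c['mount'],3).tolist(),c['fx'],c['k1'],c['cx'],c['cy'])
E
```

```text
time_s: 1.72
eef_pos: [418.4, 424.2, 222.6]
tcp_rot: [-2.218, -2.225, 0.0]
ft_force: [-1.0, 1.1, -0.3]
finger_gap: 1.002
gripper_force: 0.0
time_s: 2.22
eef_pos: [513.6, 375.1, 222.2]
tcp_rot: [-2.219, -2.222, 0.002]
ft_force: [-1.1, 0.0, -0.1]
finger_gap: 0.999
gripper_force: 0.0
[[-0.0, -0.945, -0.328, 83.802], [1.0, -0.0, -0.001, 0.055], [0.001, -0.328, 0.945, -151.696], [0.0, 0.0, 0.0, 1.0]] 280.2570779339517 -0.011771173358589482 257.7485049903321 193.37397990208973
```

View pics/w1.png

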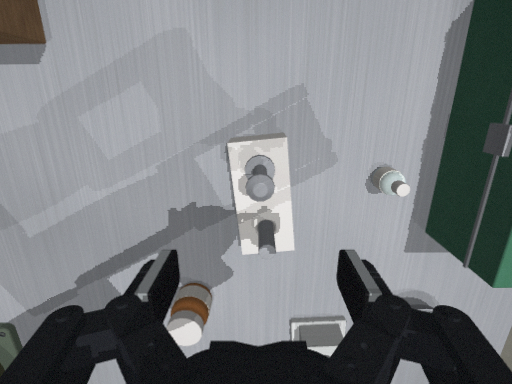

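Run:
```python
from h import *
c=dict(np.load('w1.npz'));P=(c['p'],c['r'])
for n,u,v,z in [('head',261,188,125),('collar',260,167,53),('pintop',266,248,105),('TL',229,142,45),('TR',284,136,45),('BR',293,250,45),('BL',242,253,45)]:
    print(n,pix2world(c,u,v,z=z,pose=P).round(1), c['depth'][v,u], pix2world(c,u,v,d=c['depth'][v,u],pose=P).round(1))
```

```text
head [516.3 377.8 125. ] 260.64005 [516.3 378.1 126. ]
collar [515.7 380.2  53. ] 313.09802 [515.6 384.   68.4]
pintop [522.3 302.5 105. ] 306.9425 [522.3 301.7 103.6]
TL [479.5 408.2  45. ] 330.91406 [479.1 407.7  41.5]
TR [543.5 415.2  45. ] 331.62344 [544.1 414.3  38.3]
BR [560.3 264.6  45. ] 425.84473 [ 5.667e+02  2.379e+02 -2.000e-01]
BL [492.  259.9  45. ] 374.87692 [492.1 260.5  46. ]
```

```bash
python3 -m jog '[[1,2,2,50,0],[1,0,0,45,0],[1,0,0,30,0],[1,0,0,18,0],[1,0,0,0,0]]'; python3 -m jog '[[0,0,0,0,0],[0,0,0,0,0],[0,0,0,0,0],[0,0,0,0,0],[0,0,0,0,0]]';python3 -m jog '[[0,0,0,0,0],[0,0,0,0,0],[0,0,0,0,0]]'
```

```text
time_s: 2.9
eef_pos: [514.3, 377.4, 78.5]
tcp_rot: [-2.219, -2.223, 0.004]
ft_force: [-0.6, -1.1, -0.1]
finger_gap: 0.999
gripper_force: 0.0
time_s: 3.52
eef_pos: [516.8, 377.6, 81.1]
tcp_rot: [2.221, 2.221, 0.003]
ft_force: [-1.3, -0.4, 5.8]
finger_gap: 0.298
gripper_force: 58.5
time_s: 3.9
eef_pos: [516.8, 377.6, 81.1]
tcp_rot: [2.221, 2.221, 0.003]
ft_force: [-1.4, -0.2, 5.9]
finger_gap: 0.29
gripper_force: 58.5
```

```bash
python3 -m jog '[[0,0,0,-10,0],[0,0,0,-25,0],[0,0,0,-30,0],[0,0,0,-30,0],[0,0,0,0,0]]'
python3 - <<'E'
from h import *
c=read_camera('side');im=cv2.cvtColor(c['pixels'],cv2.COLOR_RGB2BGR)[120:310,120:320];np.savez('s1.npz',**c)
cv2.imwrite('pics/s1.png',cv2.resize(im,None,fx=3,fy=3,interpolation=cv2.INTER_CUBIC))
E
```

```text
time_s: 4.53
eef_pos: [517.9, 378.1, 177.7]
tcp_rot: [2.22, 2.22, 0.009]
ft_force: [0.5, -0.1, -2.3]
finger_gap: 0.291
gripper_force: 59.2
```

View pics/s1.png

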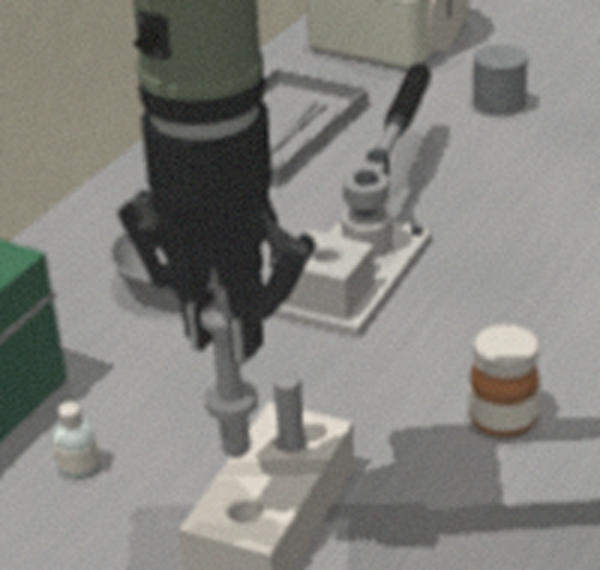

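```bash
cat >> h.py <<'E'
def proj(c,X,pose=None):
    if pose is None: p=np.array(c['R'])@X+c['t']
    else:
        M=np.array(c['mount']);Q=Ro.from_rotvec(pose[1]).as_matrix(); p=M[:3,:3].T@(Q.T@(np.array(X)-pose[0])-M[:3,3])
    s=p[:2]/p[2]; s=s*(1+c['k1']*(s@s)); return np.array([c['cx']+c['fx']*s[0],c['cy']+c['fy']*s[1]])
E
python3 - <<'E'
from h import *
c=dict(np.load('s1.npz'))
for z in (221.6,145.6,101.6): 
    q=proj(c,np.array([518,378,z])); print(z,q,(q-120)*3)
for z in (125,93,45):
    q=proj(c,np.array([515.6,377.6,z])); print('rackpost',z,q,(q-120)*3)
o=get_obs();w=read_camera('wrist');cv2.imwrite('pics/w2.png',cv2.cvtColor(w['pixels'],cv2.COLOR_RGB2BGR)[130:384,150:370].repeat(2,0).repeat(2,1)); np.savez('w2.npz',p=o['eef_pos'],r=o['tcp_rot'],**w)
P=(o['eef_pos'],o['tcp_rot'])
for z in (221.6,149.6,141.6,101.6): print(z,proj(w,np.array([518,378,z]),P))
E
```

```text
221.6 [193.12494015 221.51962374] [219.37482044 304.55887122]
145.6 [196.25507829 252.45219856] [228.76523486 397.35659569]
101.6 [197.98683017 269.09488958] [233.9604905  447.28466873]
rackpost 125 [198.18469275 260.57847696] [234.55407824 421.73543088]
rackpost 93 [199.41046676 272.47119522] [238.23140028 457.41358567]
rackpost 45 [201.19140959 289.4587808 ] [243.57422876 508.37634241]
221.6 [261.42843036 290.34395582]
149.6 [260.06527081 222.6648234 ]
141.6 [259.97013026 217.94562834]
101.6 [259.58405057 198.80103717]
```

View pics/w2.png

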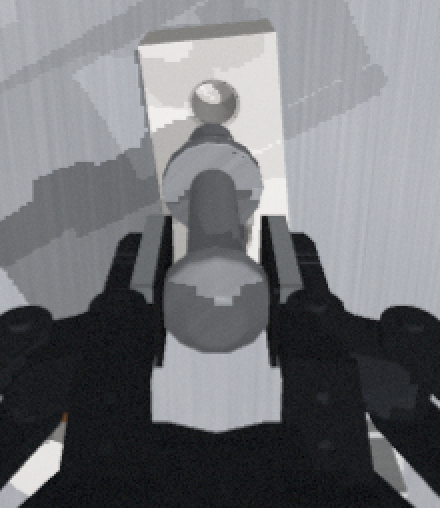

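```bash
python3 -m jog '[[0,0,0,45,0],[0,0,0,25,0],[0,0,0,15,0],[0,0,0,9,0],[0,0,0,0,0]]'; python3 -m jog '[[1,0,0,0,0],[1,0,0,0,0],[1,0,0,0,0],[1,0,0,0,0],[1,0,0,8,0]]'; python3 -m jog '[[0,0,0,0,0],[0,0,0,0,0],[0,0,0,0,0],[0,0,0,0,0],[0,0,0,0,0]]';python3 -m jog '[[0,0,0,0,0],[0,0,0,0,0],[0,0,0,0,0]]'
```

```text
time_s: 5.25
eef_pos: [515.8, 377.4, 81.3]
tcp_rot: [-2.221, -2.221, 0.001]
ft_force: [-0.4, -0.3, 0.9]
finger_gap: 0.293
gripper_force: 60.0
time_s: 5.88
eef_pos: [516.8, 377.6, 73.4]
tcp_rot: [2.221, 2.221, 0.003]
ft_force: [0.6, 1.4, -0.1]
finger_gap: 0.998
gripper_force: 0.0
time_s: 6.5
eef_pos: [516.1, 377.3, 73.1]
tcp_rot: [2.221, 2.222, 0.0]
ft_force: [-0.9, 0.7, 2.3]
finger_gap: 0.298
gripper_force: 58.6
time_s: 6.88
eef_pos: [516.2, 377.3, 73.1]
tcp_rot: [2.221, 2.221, 0.001]
ft_force: [-1.2, -0.6, 2.7]
finger_gap: 0.294
gripper_force: 58.6
```

```bash
python3 -m jog '[[0,0,0,-10,0],[0,0,0,-25,0],[0,0,0,-35,0],[0,0,0,-30,0],[0,0,0,0,0]]'; python3 -m jog '[[0,-50,20,0,0],[0,-58,20,0,0],[0,-58,20,0,0],[0,-58,20,0,0],[0,-45,12,0,0]]';python3 -m jog '[[0,-30,8,0,0],[0,0,0,0,0],[0,0,0,0,0],[0,0,0,0,0]]'
python3 - <<'E'
from h import *
o=get_obs();w=read_camera('wrist');cv2.imwrite('pics/w3.png',cv2.resize(cv2.cvtColor(w['pixels'],cv2.COLOR_RGB2BGR)[130:330,150:370],None,fx=3,fy=3,interpolation=cv2.INTER_CUBIC)); np.savez('w3.npz',p=o['eef_pos'],r=o['tcp_rot'],**w)
E
```

```text
time_s: 7.5
eef_pos: [518.1, 378.2, 176.0]
tcp_rot: [2.22, 2.22, 0.01]
ft_force: [-0.7, 0.6, -3.2]
finger_gap: 0.297
gripper_force: 59.3
time_s: 8.12
eef_pos: [607.3, 105.4, 170.2]
tcp_rot: [-2.222, -2.218, 0.005]
ft_force: [0.4, 0.2, -2.6]
finger_gap: 0.297
gripper_force: 59.4
time_s: 8.62
eef_pos: [615.3, 79.5, 171.9]
tcp_rot: [-2.219, -2.222, 0.001]
ft_force: [0.6, 0.2, -2.1]
finger_gap: 0.299
gripper_force: 59.4
```

View pics/w3.png

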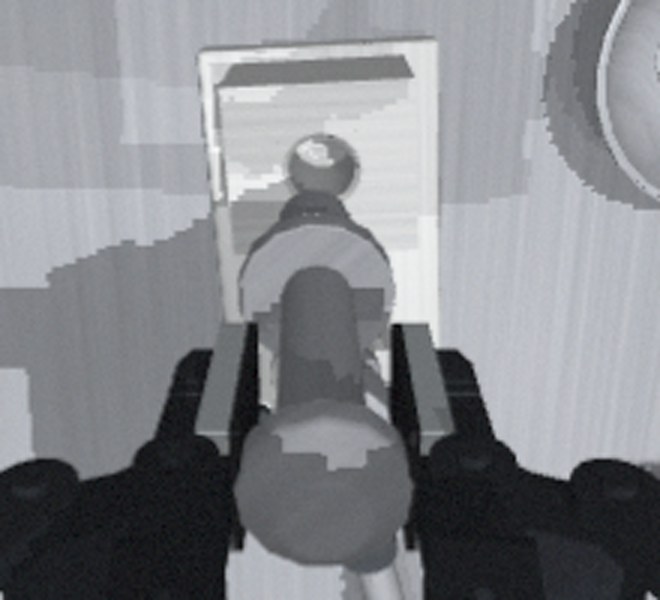

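Run:
```python
from h import *
c=dict(np.load('w3.npz'));P=(c['p'],c['r']);print(P)
f=lambda x,y,z:print(pix2world(c,150+x/3-.33,130+y/3-.33,z=z,pose=P).round(1))
f(322,167,55)
print('block');f(217,85,55);f(415,78,55)
print('plate far edge');f(203,48,12);f(436,40,12)
print('collar L,R,top');f(239,285,150);f(396,285,150);f(317,222,151.8)
print('spigot L R');f(279,215,125);f(354,215,125)
print('spig far edge of foot');f(314,193,104)
print('head L,R,c');f(235,482,221);f(411,482,221);f(323,563,221);
```

```text
(array([615.29089486,  79.4681685 , 171.94304955]), array([-2.21872414e+00, -2.22226241e+00,  1.25347587e-03]))
[614.2  78.6  55. ]
block
[580.2 106.4  55. ]
[644.3 108.8  55. ]
plate far edge
[569.9 111.2  12. ]
[656.1 114.3  12. ]
collar L,R,top
[595.8  80.3 150. ]
[631.5  80.4 150. ]
[613.6  96.4 151.8]
spigot L R
[603.7  87.9 125. ]
[622.6  87.9 125. ]
spig far edge of foot
[612.2  86.5 104. ]
head L,R,c
[602.2  82.3 221. ]
[628.1  82.3 221. ]
[615.1  67.3 221. ]
```

```bash
python3 -m jog '[[0,0.5,1,20,0],[0,0,0,18,0],[0,0,0,8,0],[0,0,0,0,0],[0,0,0,0,0]]'; python3 -m jog '[[0,0,0,3,0],[0,0,0,3,0],[0,0,0,2,0],[0,0,0,0,0]]'
```

```text
time_s: 9.3
eef_pos: [617.6, 78.6, 127.2]
tcp_rot: [2.221, 2.221, 0.001]
ft_force: [1.0, 0.1, -1.4]
finger_gap: 0.296
gripper_force: 59.4
time_s: 9.8
eef_pos: [616.8, 78.7, 118.5]
tcp_rot: [-2.221, -2.221, 0.001]
ft_force: [-0.1, -0.3, -2.2]
finger_gap: 0.299
gripper_force: 59.4
```

```bash
python3 -m jog '[[0,0,0,4,0],[0,0,0,4,0],[0,0,0,4,0],[0,0,0,0,0]]'; python3 -m jog '[[0,0,0,4,0],[0,0,0,4,0],[0,0,0,3,0],[0,0,0,0,0]]'
```

```text
time_s: 10.3
eef_pos: [616.6, 78.7, 106.1]
tcp_rot: [-2.221, -2.221, 0.002]
ft_force: [-0.5, 0.2, -3.1]
finger_gap: 0.295
gripper_force: 59.4
time_s: 10.8
eef_pos: [616.7, 78.7, 95.3]
tcp_rot: [-2.221, -2.221, 0.001]
ft_force: [-0.0, -0.0, -2.6]
finger_gap: 0.298
gripper_force: 59.4
```

Free descent; home is expected at TCP z ≈ 83.

```bash
python3 -m jog '[[0,0,0,4,0],[0,0,0,4,0],[0,0,0,2,0],[0,0,0,0,0]]'; python3 -m jog '[[0,0,0,1.5,0],[0,0,0,0,0]]'; python3 -m jog '[[0,0,0,1,0],[0,0,0,0,0]]'
```

```text
time_s: 11.3
eef_pos: [616.9, 78.7, 85.4]
tcp_rot: [-2.221, -2.221, 0.001]
ft_force: [0.4, 1.0, -1.2]
finger_gap: 0.298
gripper_force: 59.4
time_s: 11.55
eef_pos: [617.1, 78.7, 84.3]
tcp_rot: [-2.221, -2.221, 0.0]
ft_force: [0.2, -0.6, -3.1]
finger_gap: 0.296
gripper_force: 59.4
time_s: 11.8
eef_pos: [617.1, 78.7, 83.3]
tcp_rot: [2.221, 2.221, 0.0]
ft_force: [-0.0, -0.3, -2.5]
finger_gap: 0.299
gripper_force: 59.4
```

```bash
python3 -m jog '[[0,0,0,0.7,0],[0,0,0,0,0]]'; python3 -m jog '[[0,0,0,0.7,0],[0,0,0,0,0]]'
```

```text
time_s: 12.05
eef_pos: [617.3, 78.8, 83.2]
tcp_rot: [2.221, 2.221, 0.001]
ft_force: [-1.2, -0.1, 1.0]
finger_gap: 0.295
gripper_force: 59.3
time_s: 12.3
eef_pos: [617.5, 78.8, 83.1]
tcp_rot: [2.221, 2.221, 0.001]
ft_force: [-2.7, 0.0, 5.3]
finger_gap: 0.298
gripper_force: 59.2
```

```bash
python3 -m jog '[[1,0,0,0,0],[1,0,0,0,0],[1,0,0,0,0],[1,0,0,0,0],[1,0,0,-8,0]]'; python3 -m jog '[[1,0,0,-25,0],[1,0,0,-40,0],[1,0,0,-40,0],[1,0,0,-10,0],[0,0,0,0,0]]';  python3 -m jog '[[0,-50,16,0,0],[0,-55,17,0,0],[0,-55,17,0,0],[0,-55,17,0,0],[0,-41,15,0,0]]'; python3 -m jog '[[0,0,0,0,-0.118],[0,0,0,0,-0.118],[0,0,0,0,0],[0,0,0,0,0]]'
python3 - <<'E'
from h import *
c=read_camera('side');np.savez('s2.npz',**c);im=cv2.cvtColor(c['pixels'],cv2.COLOR_RGB2BGR)[90:250,170:320]
cv2.imwrite('pics/s2.png',cv2.resize(im,None,fx=3.7,fy=3.7,interpolation=cv2.INTER_CUBIC))
c=read_camera('top');np.savez('t2.npz',**c)
E
```

```text
time_s: 12.92
eef_pos: [616.3, 78.7, 89.2]
tcp_rot: [-2.22, -2.22, 0.002]
ft_force: [-0.0, -0.1, -0.5]
finger_gap: 1.003
gripper_force: 0.0
time_s: 13.55
eef_pos: [617.5, 78.7, 205.7]
tcp_rot: [2.22, 2.221, 0.002]
ft_force: [-0.0, -0.9, -0.5]
finger_gap: 0.816
gripper_force: 0.0
time_s: 14.18
eef_pos: [697.9, -179.5, 201.5]
tcp_rot: [-2.22, -2.217, 0.003]
ft_force: [1.0, 0.3, 0.1]
finger_gap: 0.001
gripper_force: 0.0
time_s: 14.68
eef_pos: [698.4, -176.9, 203.2]
tcp_rot: [-1.945, -2.464, 0.001]
ft_force: [-0.2, 0.3, 0.1]
finger_gap: 0.002
gripper_force: 0.0
```

View pics/s2.png

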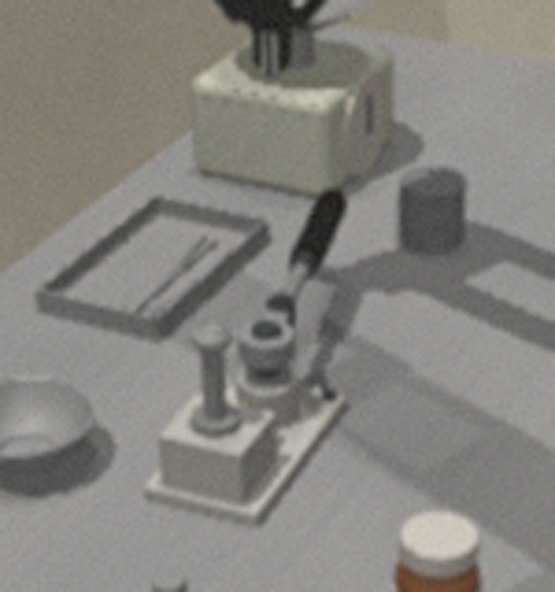

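```bash
python3 -m jog '[[0,0,0,45,0],[0,0,0,45,0],[0,0,0,30,0],[0,0,0,12,0],[0,0,0,0,0]]'; python3 -m jog '[[0,0,-4,0,0],[0,0,-4,0,0],[0,0,0,0,0]]'
```

```text
time_s: 15.4
eef_pos: [698.8, -177.0, 72.4]
tcp_rot: [-1.944, -2.467, 0.001]
ft_force: [1.0, 0.3, -0.3]
finger_gap: 0.0
gripper_force: 0.0
time_s: 15.78
eef_pos: [691.6, -179.6, 74.2]
tcp_rot: [1.944, 2.466, 0.001]
ft_force: [-0.0, 0.7, -0.2]
finger_gap: 0.0
gripper_force: 0.0
```

```bash
python3 -m jog '[[0,0,-3,0,0],[0,0,-2,0,0],[0,0,0,0,0]]'; python3 -m jog '[[0,-0.8,-5.5,0,0.03],[0,-0.8,-5.5,0,0.03],[0,-0.8,-5.5,0,0.03]]';python3 -m jog '[[0,-0.8,-5.5,0,0.03],[0,-0.8,-5.5,0,0.03],[0,-0.8,-5.5,0,0.03],[0,-0.8,-5.5,0,0.03],[0,0,0,0,0]]'
```

```text
time_s: 16.15
eef_pos: [686.2, -180.4, 72.8]
tcp_rot: [-1.944, -2.467, 0.0]
ft_force: [-0.1, 0.1, 0.2]
finger_gap: -0.004
gripper_force: 0.0
time_s: 16.52
eef_pos: [670.8, -186.3, 73.2]
tcp_rot: [2.056, 2.375, 0.001]
ft_force: [1.1, -0.3, -0.3]
finger_gap: -0.004
gripper_force: 0.6
time_s: 17.15
eef_pos: [648.2, -191.4, 72.4]
tcp_rot: [-2.192, -2.248, 0.001]
ft_force: [0.8, 0.2, 0.6]
finger_gap: -0.0
gripper_force: 0.0
```

```bash
python3 -m jog '[[0,-0.8,-5.5,0,0.03],[0,-0.8,-5.5,0,0.03],[0,0,0,0,0]]';python3 -m jog '[[0,-0.6,-3.7,0,0.02],[0,-0.6,-3.7,0,0.02],[0,0,0,0,0]]';python3 - <<'E'
from h import *
o=get_obs();c=read_camera('top');w=cv2.cvtColor(c['pixels'],cv2.COLOR_RGB2BGR);np.savez('t3.npz',**c)
cv2.imwrite('pics/t3.png',cv2.resize(w[140:230,200:345],None,fx=5,fy=5,interpolation=cv2.INTER_CUBIC));print(o['eef_pos'],o['ft_force'])
E
```

```text
time_s: 17.52
eef_pos: [637.7, -193.2, 72.7]
tcp_rot: [-2.259, -2.182, 0.0]
ft_force: [0.4, -0.9, -0.1]
finger_gap: -0.002
gripper_force: 0.0
time_s: 17.9
eef_pos: [630.5, -194.0, 72.8]
tcp_rot: [-2.302, -2.137, 0.0]
ft_force: [0.1, -0.4, 0.4]
finger_gap: -0.001
gripper_force: 0.0
[ 630.48503651 -194.04506608   72.82782516] [ 0.07856803 -0.38118937  0.42521549]
```

View pics/t3.png

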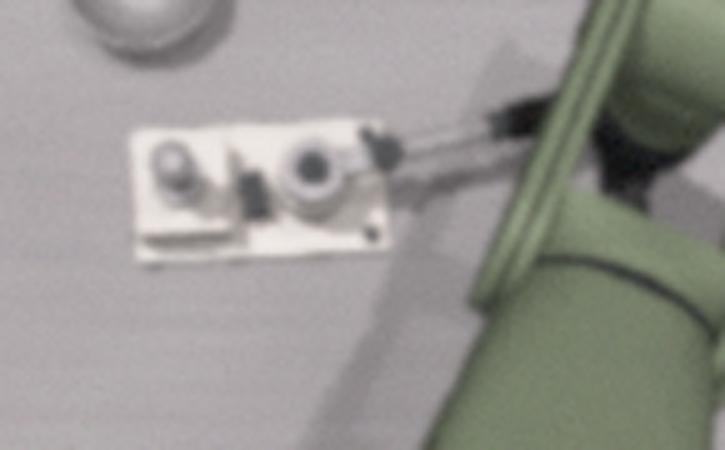

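Run:
```python
from h import *
o=get_obs();w=read_camera('wrist');s=read_camera('side');np.savez('s4.npz',**s);np.savez('w4.npz',p=o['eef_pos'],r=o['tcp_rot'],**w)
a=cv2.cvtColor(s['pixels'],cv2.COLOR_RGB2BGR)[80:230,200:333]
a=cv2.resize(a,(400,450),interpolation=cv2.INTER_CUBIC)
b=cv2.resize(cv2.cvtColor(w['pixels'],cv2.COLOR_RGB2BGR)[84:384,80:430],(400,343))
t=np.load('t3.npz')['pixels'];
m=np.zeros((450,800,3),np.uint8);m[:,:400]=a;m[:343,400:]=b
cv2.imwrite('pics/m.png',m)
```

```text
(no output)
```

View pics/m.png

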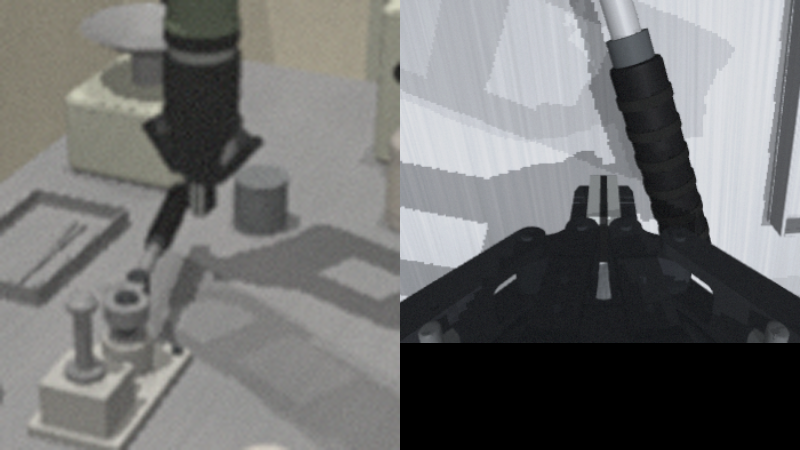

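Run:
```python
from h import *
c=dict(np.load('w4.npz'));P=(c['p'],c['r'])
for x,y in [(628,45),(640,70),(655,130),(672,185),(685,225)]:
    u=80+(x-400)*.875;v=84+y*.8746;d=c['depth'][int(v),int(u)]
    print(pix2world(c,u,v,z=84,pose=P).round(1),pix2world(c,u,v,d=d,pose=P).round(1))
for n in('top0','t3'):
    t=dict(np.load(n+'.npz')); g=t['pixels'][155:180,280:325].astype(int).sum(2)
    print(n,[(280+j,155+int(g[:,j].argmin())) for j in range(18,45,4)])
o=get_obs();print(o['eef_pos'],Ro.from_rotvec(o['tcp_rot']).as_matrix().round(3)[:,1])
```

```text
[ 646.6 -123.8   84. ] [ 646.6 -123.9   83.7]
[ 651.3 -134.9   84. ] [ 650.9 -134.3   87.7]
[ 657.3 -163.4   84. ] [ 656.8 -162.1   87.5]
[ 665.1 -193.2   84. ] [ 664.5 -191.6   86.6]
[ 671.8 -217.4   84. ] [ 671.  -215.1   87.1]
top0 [(298, 163), (302, 163), (306, 165), (310, 163), (314, 163), (318, 159), (322, 161)]
t3 [(298, 163), (302, 165), (306, 164), (310, 160), (314, 163), (318, 167), (322, 172)]
[ 630.88746983 -194.0867894    72.9458426 ] [ 0.997 -0.074  0.   ]
```

Run:
```python
from h import *
s=dict(np.load('s4.npz'))
for z in (40,58,73,90,110): print(z,proj(s,np.array([631,-194,z])).round(1))
d=s['depth'][140:156,262:276]
for v in range(136,160,3): print(v,[pix2world(s,u,v,d=s['depth'][v,u]).round(0).astype(int).tolist() for u in (265,268,271)])
```

```text
40 [266.6 162.7]
58 [266.6 157.5]
73 [266.6 153.1]
90 [266.6 148.2]
110 [266.6 142.2]
136 [[636, -192, 131], [622, -185, 137], [617, -194, 134]]
139 [[632, -185, 124], [618, -177, 131], [609, -176, 133]]
142 [[631, -184, 115], [622, -185, 117], [618, -197, 112]]
145 [[630, -181, 107], [623, -187, 106], [614, -189, 106]]
148 [[631, -182, 96], [624, -189, 94], [618, -198, 92]]
151 [[629, -178, 88], [623, -186, 86], [684, -343, -1]]
154 [[695, -318, -3], [687, -324, -4], [676, -325, -2]]
157 [[683, -292, 1], [675, -299, -1], [665, -302, 0]]
```

```bash
python3 - <<'E'
from h import *
c=dict(np.load('w4.npz'));M=c['mount']
for x,y in [(590,185),(595,200),(618,185),(612,200),(580,190),(628,190),(595,215)]:
    u=80+(x-400)*.875;v=84+y*.8746;d=c['depth'][int(v),int(u)]
    w=pix2world(c,u,v,d=d,pose=(np.zeros(3),np.zeros(3)));print((x,y),w.round(1),d)
E
python3 -m jog '[[0,0,0,-20,0],[0,0,0,-25,-0.155],[0,0,0,0,-0.155],[0,0,0,0,0],[0,0,0,0,0]]'
```

```text
(590, 185) [  9.1  -6.1 -21. ] 147.98373
(595, 200) [  9.5  -3.4 -34.3] 135.25745
(618, 185) [  9.8   6.8 -22.3] 146.51181
(612, 200) [  9.4   3.8 -34.1] 135.49646
(580, 190) [  5.9 -10.8 -20. ] 149.9452
(628, 190) [  6.2  11.6 -20.6] 149.33307
(595, 215) [  9.6  -3.2 -45.1] 125.06275
time_s: 18.68
eef_pos: [630.8, -194.0, 118.3]
tcp_rot: [1.947, 2.465, 0.0]
ft_force: [0.7, 0.6, -0.4]
finger_gap: 0.002
gripper_force: 0.0
```

```bash
python3 -m jog '[[0,1,35,0,0],[0,0,38,0,0],[0,0,0,0,0],[0,0,0,40,0],[0,0,0,29,0]]'; python3 -m jog '[[0,0,0,0,0],[0,0,-4,0,0],[0,0,-4,0,0],[0,0,-3,0,0],[0,0,0,0,0]]'; python3 -m jog '[[0,-0.4,-2.8,0,0.015],[0,-0.4,-2.8,0,0.015],[0,0,0,0,0]]';python3 -m jog '[[0,-0.8,-5.5,0,0.03],[0,-0.8,-5.5,0,0.03],[0,0,0,0,0]]'
python3 - <<'E'
from h import *
o=get_obs();w=read_camera('wrist');np.savez('w5.npz',p=o['eef_pos'],r=o['tcp_rot'],**w)
d=w['depth'];M=w['mount'];P=(o['eef_pos'],o['tcp_rot'])
# grip points: z 78..92 world
pts=np.array([pix2world(w,u,v,d=d[v,u],pose=P) for v in range(100,384,3) for u in range(100,440,3) if d[v,u]>0])
k=(pts[:,2]>80)&(pts[:,2]<93)&(pts[:,1]<-115)&(pts[:,1]>-170)
q=pts[k];print(len(q),q.mean(0)); s=np.arctan2(q[:,0].mean()-617.3,-6.5-q[:,1].mean());print('ang',s)
E
```

```text
time_s: 19.3
eef_pos: [700.0, -176.0, 47.2]
tcp_rot: [-1.945, -2.464, 0.002]
ft_force: [0.0, 0.6, -0.1]
finger_gap: -0.004
gripper_force: 0.0
time_s: 19.92
eef_pos: [691.0, -178.9, 49.9]
tcp_rot: [1.944, 2.466, 0.0]
ft_force: [0.0, 0.5, 0.2]
finger_gap: 0.002
gripper_force: 0.0
time_s: 20.3
eef_pos: [685.5, -180.8, 49.0]
tcp_rot: [1.982, 2.438, 0.0]
ft_force: [0.3, 0.0, 0.5]
finger_gap: -0.0
gripper_force: 0.2
time_s: 20.68
eef_pos: [674.2, -184.5, 48.7]
tcp_rot: [-2.054, -2.376, 0.001]
ft_force: [-0.1, 0.1, 0.0]
finger_gap: 0.0
gripper_force: 0.0
608 [ 641.46129058 -143.98745001   84.78576157]
ang 0.17395826797912378
```

```bash
cat > ang.py <<'E'
from h import *
o=get_obs();w=read_camera('wrist');d=w['depth'];P=(o['eef_pos'],o['tcp_rot'])
pts=np.array([pix2world(w,u,v,d=d[v,u],pose=P) for v in range(100,384,3) for u in range(100,440,3) if d[v,u]>0])
k=(pts[:,2]>80)&(pts[:,2]<93)&(pts[:,1]<-115)&(pts[:,1]>-170)
q=pts[k]; Y=Ro.from_rotvec(P[1]).as_matrix()[:,1]
print(len(q),q.mean(0).round(1),'ang',np.arctan2(q[:,0].mean()-617.3,-6.5-q[:,1].mean()).round(3),'toolyaw',np.arctan2(Y[1],Y[0]).round(3),'Fy',(Y@o['ft_force']).round(2))
E
python3 -m jog '[[0,-0.8,-5.5,0,0.03],[0,-0.8,-5.5,0,0.03],[0,-0.8,-5.5,0,0.03],[0,-0.8,-5.5,0,0.03],[0,0,0,0,0]]';python3 -m jog '[[0,-0.8,-5.5,0,0.03],[0,-0.8,-5.5,0,0.03],[0,-0.8,-5.5,0,0.03],[0,0,0,0,0]]'; python3 ang.py
```

```text
time_s: 21.35
eef_pos: [652.7, -189.9, 48.7]
tcp_rot: [-2.192, -2.249, 0.001]
ft_force: [-0.5, 0.2, -0.7]
finger_gap: 0.004
gripper_force: 0.0
time_s: 21.85
eef_pos: [636.2, -192.1, 48.8]
tcp_rot: [-2.291, -2.148, 0.001]
ft_force: [-0.1, -0.4, 0.3]
finger_gap: 0.003
gripper_force: 0.0
592 [ 612.6 -144.8   84.8] ang -0.034 toolyaw -0.065 Fy -0.08
```

```bash
J='python3 -m jog'; python3 -m jog '[[0,-0.6,-3.7,0,0.02],[0,-0.6,-3.7,0,0.02],[0,-0.3,-1.8,0,0.01]]' | grep -E 'eef|ft_'; python3 -m jog '[[0,-0.6,-3.7,0,0.02],[0,0,0,0,0]]'| grep -E 'eef|ft_'; python3 -m jog '[[0,-0.6,-3.7,0,0.02],[0,0,0,0,0]]'| grep -E 'eef|ft_'; python3 ang.py
```

```text
eef_pos: [627.6, -192.7, 48.9]
ft_force: [1.4, -0.0, -0.2]
eef_pos: [623.4, -193.0, 48.8]
ft_force: [-0.5, 0.5, 0.1]
eef_pos: [619.8, -193.1, 48.8]
ft_force: [-0.1, -0.6, 1.0]
602 [ 600.6 -144.4   84.8] ang -0.121 toolyaw -0.154 Fy -0.04
```

```bash
python3 -m jog '[[0,-0.6,-3.7,0,0.02],[0,0,0,0,0]]' | grep -E 'eef|ft_'; python3 -m jog '[[0,-0.6,-3.7,0,0.02],[0,0,0,0,0]]'| grep -E 'eef|ft_'; python3 -m jog '[[0,-0.6,-3.7,0,0.02],[0,0,0,0,0]]'| grep -E 'eef|ft_'; python3 ang.py
```

```text
eef_pos: [616.1, -193.1, 48.9]
ft_force: [1.3, 0.1, -0.5]
eef_pos: [612.3, -193.0, 48.8]
ft_force: [0.8, -0.4, 1.1]
eef_pos: [608.5, -192.9, 48.8]
ft_force: [-0.5, 0.6, -0.0]
607 [ 592.3 -143.9   84.9] ang -0.18 toolyaw -0.214 Fy -0.58
```

```bash
python3 -m jog '[[0,-0.3,-1.8,0,0.01],[0,0,0,0,0]]'| grep -E 'eef|ft_'; python3 ang.py
```

```text
eef_pos: [607.1, -192.8, 48.9]
ft_force: [0.2, 0.3, -0.2]
616 [ 591.2 -144.    84.8] ang -0.188 toolyaw -0.224 Fy 0.17
```

```bash
python3 -m jog '[[0,-0.6,-3.7,0,0.02],[0,0,0,0,0]]' | grep -E 'eef|ft_'; python3 -m jog '[[0,-0.6,-3.7,0,0.02],[0,0,0,0,0]]'| grep -E 'eef|ft_'; python3 ang.py
```

```text
eef_pos: [603.0, -192.5, 48.8]
ft_force: [0.7, -0.3, -0.5]
eef_pos: [599.2, -192.2, 48.8]
ft_force: [0.7, 0.7, -0.7]
620 [ 585.2 -143.5   84.9] ang -0.23 toolyaw -0.264 Fy 0.51
```

```bash
python3 -m jog '[[0,-0.6,-3.7,0,0.02],[0,0,0,0,0]]' | grep -E 'eef|ft_'; python3 -m jog '[[0,-0.6,-3.7,0,0.02],[0,0,0,0,0]]'| grep -E 'eef|ft_'; python3 ang.py
```

```text
eef_pos: [596.6, -192.0, 49.3]
ft_force: [2.3, 0.1, -0.5]
eef_pos: [594.3, -191.8, 49.9]
ft_force: [6.6, 0.8, -0.8]
617 [ 581.7 -143.1   85. ] ang -0.255 toolyaw -0.305 Fy 6.04
```

```bash
python3 -m jog '[[0,-0.6,-3,0,0.02],[0,0,0,0,0]]' | grep -E 'eef|ft_'; python3 -m jog '[[0,-0.6,-3,0,0.02],[0,0,0,0,0]]'| grep -E 'eef|ft_'; python3 -m jog '[[0,-0.6,-3,0,0.02],[0,0,0,0,0]]'| grep -E 'eef|ft_'; python3 ang.py
```

```text
eef_pos: [592.2, -191.7, 50.2]
ft_force: [7.3, 0.3, -0.9]
eef_pos: [589.3, -191.3, 50.3]
ft_force: [7.2, 0.1, -0.9]
eef_pos: [586.3, -190.9, 50.3]
ft_force: [8.1, -0.1, -1.4]
624 [ 576.2 -142.9   85.1] ang -0.293 toolyaw -0.365 Fy 7.61
```

```bash
python3 -m jog '[[0,-0.6,-3.5,0,0.025],[0,0,0,0,0]]' | grep -E 'eef|ft_'; python3 -m jog '[[0,-0.6,-3.5,0,0.025],[0,0,0,0,0],[0,0,0,0,0]]'| grep -E 'eef|ft_'; python3 ang.py
```

```text
eef_pos: [582.9, -190.4, 50.4]
ft_force: [7.5, -1.2, -1.9]
eef_pos: [579.7, -189.8, 50.5]
ft_force: [8.3, 0.0, -1.7]
639 [ 571.3 -142.6   85.1] ang -0.326 toolyaw -0.415 Fy 7.56
```

```bash
python3 -m jog '[[0,0.6,3.5,0,-0.025],[0,0.6,3.5,0,-0.025],[0,0.6,3.5,0,-0.02],[0,0.6,3.5,0,-0.02],[0,0,3.5,0,-0.02]]' | grep -E 'eef|ft_';python3 -m jog '[[0,0,3,0,0],[0,0,3,0,0],[0,0,5,0,0],[0,0,6,0,0],[0,0,0,0,0]]' | grep -E 'eef|ft_'; python3 ang.py
```

```text
eef_pos: [595.4, -192.7, 49.7]
ft_force: [3.9, 1.0, -0.1]
eef_pos: [609.9, -198.3, 48.8]
ft_force: [-0.3, -0.4, 0.3]
619 [ 585.1 -143.8   84.9] ang -0.23 toolyaw -0.304 Fy -0.19
```

```bash
python3 -m jog '[[0,0,-5,0,0],[0,0,-4,0,0],[0,0,0,0,0]]' | grep -E 'eef|ft_';python3 ang.py; python3 -m jog '[[0,0,-2,0,0],[0,0,0,0,0]]' | grep -E 'eef|ft_';python3 -m jog '[[0,0,-1.5,0,0],[0,0,0,0,0]]' | grep -E 'eef|ft_'; python3 ang.py
```

```text
eef_pos: [600.4, -195.0, 48.8]
ft_force: [-0.3, -0.3, 1.0]
622 [ 584.7 -143.2   85. ] ang -0.234 toolyaw -0.304 Fy -0.19
eef_pos: [599.0, -194.6, 48.9]
ft_force: [0.1, -0.5, 0.8]
eef_pos: [597.8, -194.3, 49.0]
ft_force: [-0.1, -0.0, -0.1]
624 [ 584.6 -143.2   84.9] ang -0.235 toolyaw -0.304 Fy -0.08
```

```bash
python3 -m jog '[[0,0,-1.5,0,0],[0,0,0,0,0]]' | grep -E 'eef|ft_';python3 ang.py; python3 -m jog '[[0,0,-1.5,0,0],[0,0,0,0,0]]' | grep -E 'eef|ft_'; python3 ang.py
```

```text
eef_pos: [597.0, -194.1, 49.3]
ft_force: [2.8, -1.0, -0.8]
626 [ 584.1 -143.5   84.9] ang -0.238 toolyaw -0.304 Fy 2.99
eef_pos: [595.7, -193.8, 49.4]
ft_force: [4.5, -1.1, -0.2]
622 [ 583.2 -143.4   85. ] ang -0.244 toolyaw -0.304 Fy 4.66
```

```bash
python3 -m jog '[[0,0,1.5,0,0],[0,0,1.5,0,0],[0,0,2,0,0],[0,0,5,0,0],[0,0,10,0,0]]' | grep -E 'eef|ft_';python3 -m jog '[[0,0,5,0,0],[0,0,0,0,0]]' | grep -E 'eef|ft_'; python3 ang.py; python3 -m jog '[[0,0,0,-30,0],[0,0,0,-50,0],[0,0,0,-50,0],[0,0,0,-20,0],[0,0,0,0,0]]' | grep -E 'eef|ft_'
python3 - <<'E'
from h import *
s=read_camera('side');b=dict(np.load('s2.npz'))
for n,X in {'head':(614,78.4,134),'collar':(614,78.4,63)}.items():
    u,v=proj(s,np.array(X)).round().astype(int)
    print(n,u,v,np.abs(s['pixels'][v-8:v+9,u-8:u+9].astype(int)-b['pixels'][v-8:v+9,u-8:u+9]).mean(), s['depth'][v,u],b['depth'][v,u])
t=read_camera('top');a=dict(np.load('top0.npz'));d=np.abs(t['pixels'].astype(int)-a['pixels']).mean(2)>30
print([ (r,c,int(d[r:r+20,c:c+20].sum())) for r in range(80,260,20) for c in range(120,440,20) if d[r:r+20,c:c+20].sum()>40])
# jaw profile along screw-socket line, before/after
for T in (a,t):
    print([int(T['pixels'][v,u].sum()//3) for u in range(240,262) for v in [178]])
E
```

```text
eef_pos: [613.6, -199.0, 48.4]
ft_force: [-0.4, -0.3, 1.2]
eef_pos: [619.2, -201.0, 48.9]
ft_force: [0.1, 0.5, 1.0]
610 [ 585.7 -143.6   84.9] ang -0.227 toolyaw -0.304 Fy -0.01
eef_pos: [619.5, -201.2, 200.6]
ft_force: [-0.1, 0.0, -0.7]
head 227 178 8.337946943483276 1237.2888 1235.4832
collar 228 202 2.3794694348327567 1265.5789 1264.5663
[(100, 340, 165), (120, 320, 134), (120, 340, 179), (120, 360, 171), (120, 380, 118), (140, 320, 273), (140, 340, 400), (140, 360, 330), (140, 380, 126), (160, 220, 54), (160, 240, 58), (160, 260, 104), (160, 280, 124), (160, 300, 281), (160, 320, 272), (160, 340, 172), (160, 360, 238), (160, 380, 50), (180, 240, 57), (180, 260, 41), (180, 280, 117), (180, 300, 330), (180, 320, 168), (180, 340, 250), (180, 360, 223), (200, 120, 64), (200, 140, 140), (200, 300, 397), (200, 320, 364), (200, 340, 312), (200, 360, 282), (220, 280, 182), (220, 300, 398), (220, 320, 368), (220, 340, 323), (220, 360, 229), (240, 280, 336), (240, 300, 377), (240, 320, 374), (240, 340, 342), (240, 360, 146)]
[211, 222, 223, 220, 212, 183, 148, 118, 94, 84, 81, 81, 93, 113, 138, 154, 159, 155, 161, 169, 174, 179]
[140, 152, 166, 170, 166, 142, 107, 88, 85, 88, 99, 127, 168, 202, 211, 202, 186, 175, 175, 181, 189, 190]
```

```bash
python3 -c "
from rig import *
print(sign_off())"
```

```text
the job is handed in; nothing more can be done
None
```

The post is home in the socket on its collar, and the wrench was turned clockwise to break-over at about 8 N. I stopped with the handle folded about 0.11 rad, then let it spring straight. The clamp still held when I pushed the wrench lightly again, the arm is clear, and the job is handed in. On my first try at the wrench the fingers skimmed over the grip without moving it. I did not check the position of every other object individually.

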